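# Set the sunken trim of the strip tester and start a test

## Task

Set up the strip tester. First slide the guard plate fully off the sunken knob of the controller box, turn the knob until its white pointer line points at the steel index tab on the rim of the well, and slide the guard fully shut again. Then lay the loose black strip flat between the cheeks and end stops of the test nest, and finally push the nest's toggle lever all the way over to its far side.

Things in the scene. Friction and masses are not known exactly. Their poses are not given: they have to be found in the camera images.
- controller: Controller: fixed grey box 120 x 260 x 45 mm (x, y, z), origin at the centre of its underside; its place and yaw vary. In its top is a round well 80 mm across, its flat floor 33 mm below the top (12 mm above the bench), on an axis 70 mm from the box's centre along its +y. The closed guard hides well and knob.
- trim_grip (a point): Black bar-shaped knob in the well, 12 mm wide, 32 mm long, from 2 to 26 mm above the well floor, on a steel disc 30 mm across and 2 mm thick. Point: on its vertical turning axis, 14 mm above the well floor (26 mm above the bench). Its x axis runs along the bar to the end with the white pointer line (19 mm away; the other end is 13 mm away), z up; pinch the bar across, along its y axis.
- trim (a joint): Angle of the knob in rad, growing clockwise seen from above; 0 = pointer towards the box's +x side (away from the robot at yaw 0). Starts between 0 and 0.5; range -0.3 to 2.6. Friction about 0.03 Nm; it stays where it is left.
- index (a joint): Angle of the index tab round the well in rad, same zero and same clockwise sense as joint trim: the pointer points at the tab when the two are equal. Between 1.05 and 1.5. Held by stiff friction; leave it where it is.
- index_mark (a point): Dark steel index tab, 16 x 6 x 3.5 mm, lying on the box top at the rim of the well; the closed guard covers its inner part. Point: 44 mm from the knob's axis, 3 mm above the box top.
- guard_handle (a point): Centre of the black grip bar on the guard, a steel plate 94 x 90 x 4 mm in rails on top of the box. The bar is 10 mm thick along the slide, 40 mm long across it, from 54 to 72 mm above the bench (point: 63 mm). Shut, it lies 30 mm from the knob's axis. Axes as the box's: pinch it along y; the guard opens along -y (to the robot's right at yaw 0). Open, bar and plate clear the well.
- guard (a joint): Slide of the guard in m: 0 = shut over the well (start), 0.10 = fully open against its stop. Friction about 1.2 N; it stays where it is left.
- strip_mid (a point): Centre of the loose black rail strip, 9 mm wide, 205 mm long, 15 mm high, 20 to 45 g, lying flat on the bench, lugs up. Point: half-way up, 7.5 mm above its underside; y axis along the strip. Either way round is right.
- nest_seat (a point): Seat of the test nest, a fixed steel plate 100 x 294 x 12 mm (place and yaw vary): the strip's centre belongs here, 7.5 mm above the plate top (19.5 mm above the bench); y axis along the seat. Cheeks 14 mm apart, flared above, 13 mm high, stand 57 to 93 mm from the centre along y both ways: the middle is free for fingers. End stops: faces 107.5 mm from the centre both ways.
- start_lever_tip (a point): Centre of the 26 mm ball on the black toggle lever at the nest's right end, 145 mm from the seat along the nest's -y. It stands 50 mm above the lever's pivot, which is 34 mm above the bench, so about 78 mm above the bench at the start; the block beneath is 70 x 50 mm, up to 47 mm above the bench at its hub. The point's axes turn with the lever.
- start_lever (a joint): Angle of the toggle lever in rad: 0 = leaning 0.5 rad from upright to the nest's -x side (towards the robot at yaw 0), 1.0 = right over to its +x side, against the stop. Starts between 0 and 0.1. Friction about 0.06 Nm; it stays where it is left.
Things that resemble listed ones, but are neither listed nor needed, are in the scene too. There is more than one size of the part that bears strip_mid; the job needs the larger.

How it is judged:
By the outcome, as a careful person would: the job done as asked, in the order asked, and still so for the second after the job is handed in, with the robot touching nothing.
It also fails if it takes over 72 s, if anything falls off the work surface, if the arm or the gripper's body presses on something with over 40 N, if the wrist force passes 120 N, or if a joint passes its speed limit or range.

## Robot

A 6-joint arm with a two-finger parallel gripper is mounted at the origin on a cart in front of the work surface, level with it; the furniture and walls round the work are solid. World frame = base frame: x ahead of the robot, y to its left, z up, the work surface at z = 0. Lengths are in m, angles in rad, forces in N, time in s.
With the tool pointing down it reaches from about 0.325 to 0.925 m from the base axis. Payload 3.1 kg.
Tool frame: the origin (TCP) lies midway between the tips of the shut fingers; the grasp point (between the pads) lies robot.grip_point_offset behind it (robot.grip_point_offset is the distance from the TCP to the grasp point, in m); z points along the fingers, y is the direction in which the jaws open and shut (so a half turn about z gives the same grasp; the last joint's range is limited). The gripper opens to 85 mm and grips with 20 to 120 N. Pads are 22 mm wide; open, the fingers measure 114 mm over their backs; the gripper's body (76 mm by 85 mm) begins 54 mm behind the grasp point. The pads swing forward as they close: fully open they stand 13 mm farther back than shut.
Start: joints at [1.1, 0.217, 1.613, -0, 1.311, -0.112], TCP at [0.219, 0.585, 0.231] pointing down, gripper open.
Joint ranges: [-2.75, 2.75], [-0.78, 2.1], [0.31, 2.55], [-1.13, 4.27], [0.13, 2.63], [-2.58, 2.58]. Speed limits (rad/s): [2.79, 2.79, 3.14, 3.14, 3.14, 3.14].

## Interface

Orientations are given as a rotation vector (axis times angle).
In Python, from cell import robot, cams, hand_in, spotter gives the robot as it stands. The module is installed in compiled form; this text tells all that it offers. Calls block until the motion is done:
- robot.goto(position, orientation): joint-space move of the TCP to a pose.
- robot.servo_line(position, speed=0.15, frame=None): straight line of the TCP; frame=None keeps the orientation; speed is the mean speed in m/s.
- robot.set_joints(angles): joint-space move.
- robot.grip(opening, f_grip=None): finger opening in m; f_grip is the grip in N (None keeps the last); returns when the fingers have stopped.
- robot.sleep(seconds).
- robot.solve_ik(position, orientation): joint angles nearest the present ones, or None.
- cams.snapshot(name): name is "side" or "top"; returns (picture, depth): 384x512x3 uint8, red, green, blue; 384x512 float32, m along the optical axis (not along the pixel's ray), 0 where there is no reading.
- cams.camera_info(name): a dict with "fx", "fy", "cx", "cy" (pixels), "position" and "orientation" of the camera in the world. Camera axes: x right, y down, z forward; pixel columns grow to the right and rows downward; lengths in m; the calibration is good to about 2 mm. A picture is of the moment at which its call begins. camera_info takes no time and is no camera call.
A pose or a line that the arm cannot do raises robot.IKError and nothing moves.
- hand_in(): hands the job in, once; it reports no verdict.
Trained networks look in the newest picture that a camera, given by its name, has taken for a name from the list of things; names that differ only in an ending like _2 or _b are one class to them, and where a whole thing is asked for, a point or a joint stands for the part that bears it (a point fixed in the world has none). Each returns a list of dicts, best first, with "score" (0 to 1); they miss things now and then, are a little off and sometimes report something else, mostly with a low value. They report only what shows in the picture. A call takes as long as a camera call. They do not tell look-alikes from the thing itself.
- spotter.boxes_of(camera, query): "rect" ([centre column, centre row, width, height] in pixels, round what is visible of it).
- spotter.spot_point(camera, query): "location" ([column, row] in pixels: a listed point, or the origin of a listed thing).
Readings, each from a call of its own:
- robot.read_clock(): time.
- robot.read_joint_pos(): joint angles.
- robot.read_dq(): joint speeds.
- robot.read_effort(): joint torques, N m.
- robot.read_tcp_pos(): TCP position.
- robot.read_tcp_rot(): TCP orientation.
- robot.read_contact_force(): force on the tool from outside, world axes, zero at the start.
- robot.read_moment(): the same for the moment, N m.
- robot.read_width(): finger opening in m.
Only numpy, scipy, OpenCV 4.12 (cv2) and the standard library are available. Lean on these libraries where they do the work, as an engineer would, in place of code of your own. Each camera call takes 0.05 s, during which the arm holds its last target. There are 200 camera calls.

## Working session

There is one attempt and no reset: what is moved stays moved. The work goes in short steps, each a Python script; the robot and the scene stay as the last script left them, time stands still between calls to the robot, and variables do not carry over. Pictures are saved under pics/ and viewed, about 8 in all and at most 12, crops included, and the job is handed in when it is done.

```bash
mkdir -p pics
cat > h.py <<'E'
import numpy as np, cv2
from scipy.spatial.transform import Rotation as R
from cell import robot, cams, hand_in, spotter
def cam(n):
    i=cams.camera_info(n); o=np.array(i["orientation"],float)
    M=R.from_rotvec(o).as_matrix() if o.size==3 else o.reshape(3,3)
    return i,M,np.array(i["position"])
def cloud(n,d):
    i,M,p=cam(n); v,u=np.mgrid[:384,:512]
    P=np.stack([(u-i["cx"])/i["fx"]*d,(v-i["cy"])/i["fy"]*d,d],-1)
    return P@M.T+p
def onplane(n,uv,z):
    i,M,p=cam(n); r=M@np.array([(uv[0]-i["cx"])/i["fx"],(uv[1]-i["cy"])/i["fy"],1])
    return p+r*(z-p[2])/r[2]
def proj(n,P):
    i,M,p=cam(n); q=M.T@(np.array(P)-p); return np.array([q[0]/q[2]*i["fx"]+i["cx"],q[1]/q[2]*i["fy"]+i["cy"]])
def down(yaw):  # tool down; tool y axis at angle yaw in world
    y=np.array([np.cos(yaw),np.sin(yaw),0]); z=np.array([0,0,-1.]); x=np.cross(y,z)
    return R.from_matrix(np.stack([x,y,z],1)).as_rotvec()
E
cat > a.py <<'E'
from h import *
print(robot.grip_point_offset, robot.read_clock(), robot.read_tcp_rot())
Z=dict(controller=0,guard_handle=.063,index_mark=.048,strip_mid=.0075,nest_seat=.0195,start_lever_tip=.078)
for n in("top","side"):
    im,d=cams.snapshot(n); cv2.imwrite(f"pics/{n}0.png",cv2.resize(im[...,::-1],(800,600),interpolation=cv2.INTER_CUBIC)); np.savez(f"{n}0.npz",im=im,d=d)
    print(cams.camera_info(n))
    for q,z in Z.items():
        for r in spotter.spot_point(n,q)[:4]:
            print(n,q,round(r["score"],2),np.round(r["location"],1),np.round(onplane(n,r["location"],z),4))
print(robot.read_clock())
E
python3 a.py
```

```text
0.0187 0.0 [-0.56045789 -3.09050025  0.00356501]
{'fx': 349.90680199022773, 'fy': 349.90680199022773, 'cx': 250.00212982055913, 'cy': 190.76588217788571, 'position': array([0.32562178, 0.04965737, 1.2504539 ]), 'orientation': array([-2.09559536,  2.14337758, -0.20316395])}
top controller 0.65 [215.4 192.1] [0.5674 0.1748 0.    ]
top controller 0.64 [268.4 231.3] [ 0.421  -0.0134  0.    ]
top guard_handle 0.55 [200.2 183.2] [0.5879 0.2212 0.063 ]
top strip_mid 0.67 [270.1 230.3] [ 0.4238 -0.0192  0.0075]
top strip_mid 0.41 [147.9 171.1] [0.6499 0.4211 0.0075]
top nest_seat 0.89 [302.7 180.2] [ 0.6001 -0.1419  0.0195]
top start_lever_tip 0.54 [346.1 185.5] [ 0.5651 -0.2802  0.078 ]
{'fx': 378.7874798298463, 'fy': 378.7874798298463, 'cx': 265.1306987704329, 'cy': 197.01261317097692, 'position': array([0.39190728, 0.83417144, 0.74787563]), 'orientation': array([-0.30612309,  2.76253826, -1.28190911])}
side controller 0.8 [252.4 249.1] [0.5602 0.1847 0.    ]
side guard_handle 0.93 [239.5 243.8] [0.5808 0.2297 0.063 ]
side index_mark 0.25 [282.5 134.8] [ 0.5743 -0.3216  0.048 ]
side strip_mid 0.66 [191.5 321.6] [0.6373 0.4243 0.0075]
side strip_mid 0.54 [315.1 205.9] [ 0.4189 -0.0147  0.0075]
side nest_seat 0.77 [265.1 171.1] [ 0.596  -0.1337  0.0195]
side start_lever_tip 0.4 [269.  173.8] [ 0.5656 -0.0455  0.078 ]
side start_lever_tip 0.37 [284.3 133.4] [ 0.5622 -0.2826  0.078 ]
0.7
```

View pics/top0.png

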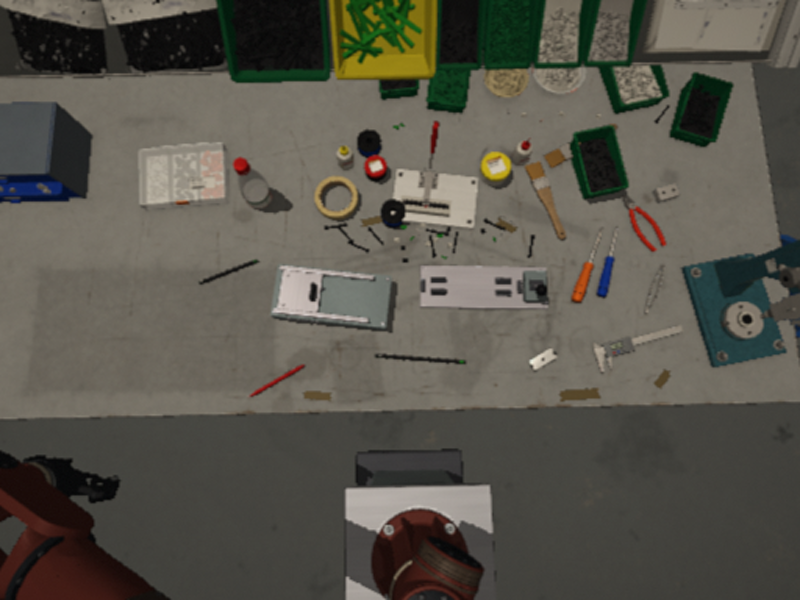

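View pics/side0.png

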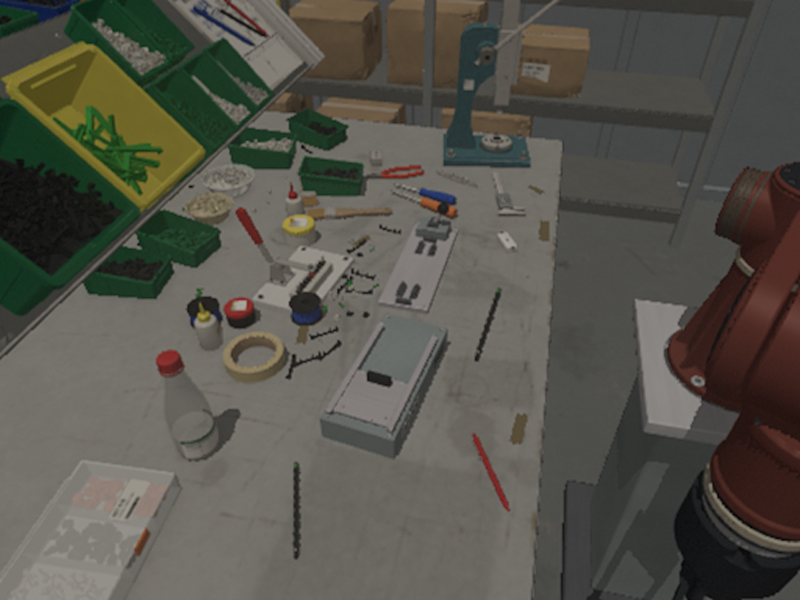

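The top view shows the controller at about (333,297) in 800-px coordinates, with the guard handle at (313,292). The nest is at (484,287) with its lever ball at (541,289).

There are two black strip candidates. A at (420,358) is about 89 px long, or 0.203 m. B at (229,271) is about 64 px, or 0.146 m. A fits the 205 mm strip. I'll confirm it in a crop and measure poses from depth.

```bash
cat > b.py <<'E'
from h import *
def rect(P):
    c,(w,h),a=cv2.minAreaRect((P[:,:2]*1000).astype(np.float32)); 
    b=cv2.boxPoints((c,(w,h),a)); e=[b[1]-b[0],b[2]-b[1]]; l=max(e,key=np.linalg.norm)
    yaw=np.degrees(np.arctan2(l[1],l[0]))%180-90
    return np.round(c,1),np.round(sorted((w,h)),1),round(yaw,2),len(P)
for n in("top","side"):
    f=np.load(n+"0.npz"); im,d=f["im"],f["d"]; P=cloud(n,d); g=im.max(2)
    def sel(cx,cy,r,z0,z1,m=True):
        k=(abs(P[...,0]-cx)<r[0])&(abs(P[...,1]-cy)<r[1])&(P[...,2]>z0)&(P[...,2]<z1)&(d>0)&m; return P[k]
    bench=sel(.5,.05,(.03,.02),-.05,.05); print(n,"bench z",np.median(bench[:,2]),bench[:,2].std())
    print("ctrl",rect(sel(.57,.18,(.11,.18),.035,.08)))
    print("handle",rect(sel(.585,.225,(.03,.03),.056,.08,g<70)))
    print("nest",rect(sel(.6,-.14,(.07,.12),.008,.016)))
    q=sel(.565,-.28,(.04,.04),.06,.12); print("lever",q.mean(0) if len(q) else 0,rect(q) if len(q) else 0, q[:,2].max())
    print("stripA",rect(sel(.42,-.015,(.05,.13),-.01,.03,g<75)))
    print("stripB",rect(sel(.645,.42,(.06,.1),-.01,.03,g<75)))
im=np.load("top0.npz")["im"][...,::-1]
a=cv2.resize(im[155:245,120:365],None,fx=3.2,fy=3.2,interpolation=cv2.INTER_CUBIC); cv2.imwrite("pics/crop1.png",a)
E
python3 b.py
```

```text
top bench z 0.00022529984459174202 0.017144240603360405
ctrl (array([572. , 181.8]), array([122.8, 260.2]), np.float32(-7.55), 2500)
handle (array([574.1, 221.1]), array([ 9.6, 33. ]), np.float32(83.14), 36)
nest (array([ 603.2, -141.5]), array([123.6, 241.6]), np.float32(-2.52), 1449)
lever [ 0.56502704 -0.27914181  0.08767398] (array([ 564.9, -280.2]), array([20.6, 22.7]), np.float32(-2.92), 45) 0.09399424239105203
stripA (array([427.3, -13.7]), array([  8.6, 203. ]), np.float32(-5.26), 138)
stripB (array([642.3, 430.9]), array([ 12.1, 147. ]), np.float32(21.83), 111)
side bench z 0.00039816139970916264 0.019856553747364423
ctrl (array([569.5, 184.5]), array([122.2, 263.4]), np.float32(-7.33), 3747)
handle (array([574.6, 225.4]), array([11.3, 37.8]), np.float32(81.73), 95)
nest (array([ 600.4, -139.8]), array([123.5, 242.3]), np.float32(-2.58), 1172)
lever [ 0.5638727  -0.27207715  0.08205464] (array([ 563.5, -273.4]), array([20.8, 23.8]), np.float32(-79.39), 54) 0.09199043163607235
stripA (array([427.2, -19.4]), array([ 12. , 223.1]), np.float32(-4.91), 142)
stripB (array([640.8, 431.6]), array([  8.7, 145.9]), np.float32(20.51), 214)
```

View pics/crop1.png

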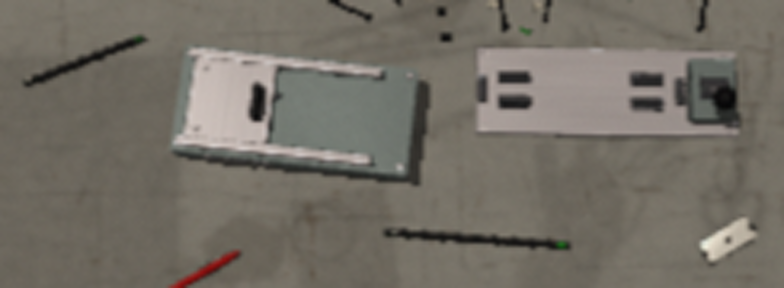

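The crop confirms it. Strip A (crop 477,238) measures 203 mm and is the large strip. Strip B (crop 85,60) measures 147 mm and is the short look-alike. The handle from the box fit and from direct measurement agree to 2 mm, so I'm opening the guard.

```bash
cat >> h.py <<'E'
YB=np.radians(-7.45); BX=np.array([np.cos(YB),np.sin(YB),0]); BY=np.array([-np.sin(YB),np.cos(YB),0])
def ori(pos,yaw):  # of the two equal grasps, the one with the least last-joint angle
    best=[(abs(q[5]),k) for k in(0,np.pi) if (q:=robot.solve_ik(pos,down(yaw+k))) is not None]
    print("j6",np.round(best,2)); return down(yaw+min(best)[1])
def F(): return np.round(robot.read_contact_force(),1)
E
cat > c.py <<'E'
from h import *
H=np.array([.575,.223,0])
robot.grip(.045,25)
o=ori(H+[0,0,.13],YB+np.pi/2)
robot.goto(H+[0,0,.13],o); print(robot.read_clock(),F())
robot.servo_line(H+[0,0,.058]); print(F())
robot.grip(0,25); print("w",robot.read_width(),F())
for s in (.06,.092,.097,.1,.103):
    robot.servo_line(H-BY*s+[0,0,.058],speed=.1 if s<.095 else .05); f=F(); print(s,f,robot.read_clock())
    if abs(f@BY)>20: break
robot.grip(.045); robot.servo_line(H-BY*s+[0,0,.14],speed=.25)
P=np.array([.45,-.35,.3]); robot.goto(P,ori(P,0)); print(robot.read_clock(),F())
for n in("top","side"):
    im,d=cams.snapshot(n); np.savez(f"{n}1.npz",im=im,d=d)
    for q,z in dict(guard_handle=.063,index_mark=.048,trim_grip=.026).items():
        for r in spotter.spot_point(n,q)[:3]:
            print(n,q,round(r["score"],2),np.round(r["location"],1),np.round(onplane(n,r["location"],z),4))
    c=proj(n,[.58,.252,.04]); u,v=c.astype(int); print(n,u,v)
    cv2.imwrite(f"pics/{n}1.png",cv2.resize(im[v-35:v+35,u-35:u+35,::-1],(560,560),interpolation=cv2.INTER_CUBIC))
a=[cv2.imread(f"pics/{n}1.png") for n in("top","side")]
cv2.imwrite("pics/both1.png",cv2.resize(np.hstack(a),(800,400)))
E
python3 c.py
```

```text
j6 [[1.18 0.  ]
 [1.96 3.14]]
3.05 [-0.3 -0.5  0. ]
[ 0.8 -0.2  0.5]
w 0.00924920336769194 [-0.4 -0.5  5.2]
0.06 [-1.7 -1.1  7.6] 4.8417
0.092 [-2.1 -1.1  8.1] 5.3083
0.097 [-1.9 -1.5  9.1] 5.5583
0.1 [-1.3  1.6  7.2] 5.8083
0.103 [-0.2 10.2  4.7] 6.0583
j6 [[0.78 0.  ]
 [2.36 3.14]]
8.8167 [-0.4  0.3  0.1]
top guard_handle 0.58 [226.5 192.3] [0.5536 0.1301 0.063 ]
top index_mark 0.6 [226.1 190.3] [0.5637 0.1325 0.048 ]
top trim_grip 0.54 [192.2 189.6] [0.5734 0.255  0.026 ]
top 192 186
side guard_handle 0.56 [256.5 216.7] [0.5626 0.1267 0.063 ]
side 237 256
```

View pics/both1.png

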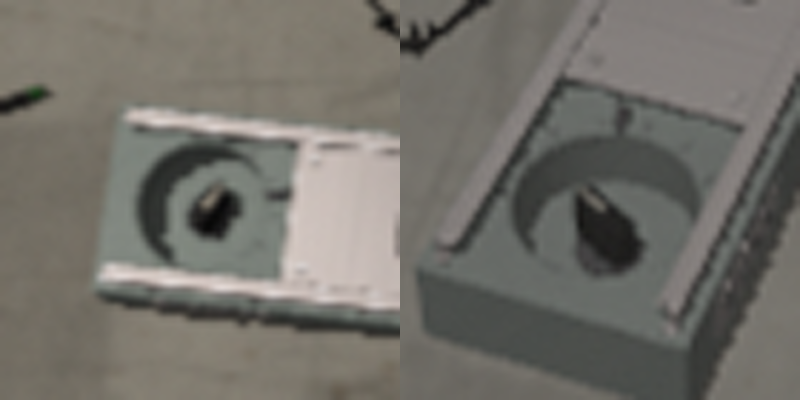

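The guard is fully open. In the top crop the tab is at (280,192) and the knob pointer is up-left of centre at (210,195). In the side crop the tab is at (623,118). I'm rectifying both views to metric box-frame images to read the axis and angles.

```bash
cat > rect.py <<'E'
from h import *
import sys
A0=np.array([.5707,.183,0])+.07*BY
def rectify(n,im,z,size=300,s=.00035,c=A0,bx=BX,by=BY):
    # image up = box +x, left = box +y
    src=np.float32([[0,0],[size,0],[0,size],[size,size]]); h=size/2
    dst=np.float32([proj(n,c+bx*(h-v)*s+by*(h-u)*s+[0,0,z]) for u,v in src])
    return cv2.warpPerspective(im,cv2.getPerspectiveTransform(dst,src),(size,size),flags=cv2.INTER_CUBIC)
if __name__=="__main__":
    k=sys.argv[1]; rows=[]
    for z in(.046,.038):
        r=[]
        for n in("top","side"):
            a=rectify(n,np.load(f"{n}{k}.npz")["im"],z); a=cv2.convertScaleAbs(a,alpha=1.7)[...,::-1].copy()
            if z>.04: cv2.circle(a,(150,150),int(40/.35),(0,0,255),1)
            cv2.drawMarker(a,(150,150),(0,255,0),cv2.MARKER_CROSS,8); r.append(a)
        rows.append(np.hstack(r))
    cv2.imwrite(f"pics/rect{k}.png",np.vstack(rows))
E
python3 rect.py 1
```

```text
(no output)
```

View pics/rect1.png

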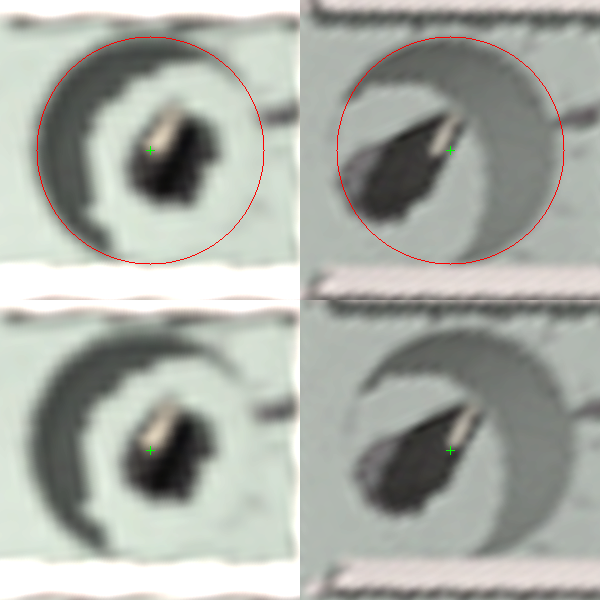

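The well circle fits the box-derived axis in the top view, and the side view is about 1.5 mm off along +y. Tab angle is about 1.32 rad in both views and the pointer about 0.5 rad. I'll refine the tab numerically and then turn the knob.

```bash
cat > tab.py <<'E'
from rect import *
def tab(k,cs=None):
    out=[]
    for n in("top","side"):
        c=A0+(0.0015*BY+.0*BX if n=="side" else 0)
        a=cv2.cvtColor(rectify(n,np.load(f"{n}{k}.npz")["im"],.047,440,.00025,c),cv2.COLOR_RGB2GRAY).astype(float)
        v,u=np.mgrid[:440,:440]; y=(u-220)*.00025; x=(220-v)*.00025; r=np.hypot(x,y); t=np.arctan2(y,x)
        m=(r>.042)&(r<.052)&(t>.95)&(t<1.65); w=np.clip(np.median(a[m])-12-a,0,None)*m
        out.append((w*t).sum()/w.sum()); print(n,"tab angle",out[-1],"r",(w*r).sum()/w.sum())
    return np.mean(out)
if __name__=="__main__":
    T=tab(1); K=A0+.0008*BY; print("T",T,K)
    if not 1.2<T<1.45: raise SystemExit
    p=K+[0,0,.10]; robot.grip(.032,25)
    mid=YB-(.5+T)/2+np.pi/2
    best=min((abs(q[5]),k) for k in(0,np.pi) if (q:=robot.solve_ik(p,down(mid+k))) is not None); print(best)
    y=lambda t: YB-t+np.pi/2+best[1]
    robot.goto(p,down(y(.5))); robot.servo_line(K+[0,0,.06],speed=.2); robot.servo_line(K+[0,0,.0185],speed=.06); print(robot.read_clock(),F())
    robot.grip(0,25); print("w",robot.read_width(),F(),robot.read_moment())
    for t in np.linspace(.5,T,5)[1:]:
        robot.servo_line(K+[0,0,.0185],frame=down(y(t))) if 0 else robot.goto(K+[0,0,.0185],down(y(t)))
        print(round(t,2),F(),np.round(robot.read_moment(),2),robot.read_clock())
    robot.grip(.032); robot.servo_line(K+[0,0,.12],speed=.15)
    P=np.array([.45,-.35,.3]); robot.goto(P,ori(P,0)); print(robot.read_clock())
    for n in("top","side"):
        im,d=cams.snapshot(n); np.savez(f"{n}2.npz",im=im,d=d)
E
python3 tab.py && python3 rect.py 2
```

```text
top tab angle 1.3196200104304532 r 0.04729355289044059
side tab angle 1.3386591724935357 r 0.04744461620387277
T 1.3291395914619946 [0.57987999 0.25320233 0.        ]
(np.float64(0.22536117109501141), 0)
13.0 [-0.3 -0.2  0.6]
w 0.011503474189756103 [-1.1 -1.7  3.1] [-0.27173322  0.16201154 -0.00331525]
0.71 [-2.5 -2.3  5. ] [-0.34  0.29 -0.1 ] 13.6167
0.91 [-2.5 -3.2  5.7] [-0.46  0.4  -0.02] 13.9333
1.12 [-1.7 -2.9  5.1] [-0.43  0.33 -0.03] 14.25
1.33 [-3.3 -2.4  5.3] [-0.46  0.4   0.03] 14.5667
j6 [[0.78 0.  ]
 [2.36 3.14]]
18.0167
```

View pics/rect2.png

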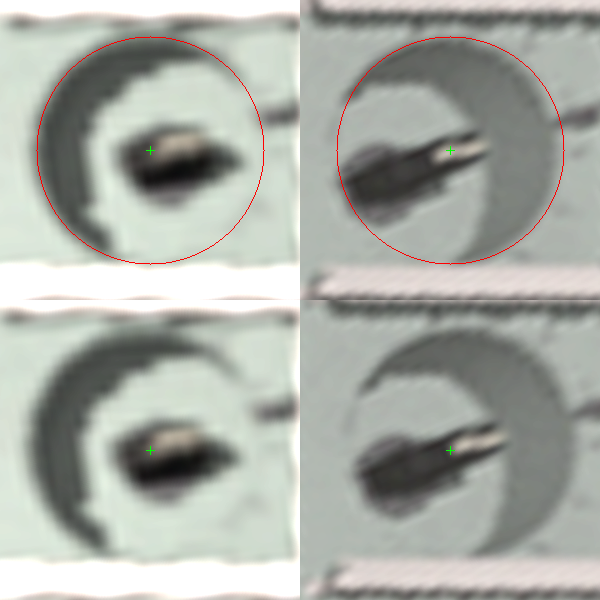

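The pointer now lies at about 1.31 rad in the side rectified view, line (455,444) to (500,432), against the tab at 1.33, so they are aligned. Next I shut the guard and refine the nest and strip poses.

```bash
cat > d.py <<'E'
from h import *
H=np.array([.575,.223,0]); z=[0,0,.058]
robot.grip(.045,25)
G=H-BY*.101; o=ori(G+[0,0,.13],YB+np.pi/2)
robot.goto(G+[0,0,.13],o); robot.servo_line(G+z,speed=.2); robot.grip(0,25); print("w",robot.read_width(),F())
for s in (.04,.006,.002,-.001,-.003):
    robot.servo_line(H-BY*s+z,speed=.1 if s>.005 else .05); f=F(); print(s,f)
    if f@BY<-12: break
robot.grip(.045); robot.servo_line(H-BY*s+[0,0,.14],speed=.25)
P=np.array([.45,.3,.3]); robot.goto(P,ori(P,0)); print(robot.read_clock())
for n in("top","side"):
    im,d=cams.snapshot(n); np.savez(f"{n}3.npz",im=im,d=d)
    for q,zz in dict(guard_handle=.063,nest_seat=.0195,strip_mid=.0075,start_lever_tip=.078).items():
        for r in spotter.spot_point(n,q)[:2]: print(n,q,round(r["score"],2),np.round(onplane(n,r["location"],zz),4))
# nest: plate outline by brightness, rectified at plate top z=.012; strip too
from rect import rectify
I=[]
for n in("top","side"):
    im=np.load(f"{n}3.npz")["im"]; e=np.eye(3)
    a=rectify(n,im,.012,400,.001,np.array([.6,-.17,0]),e[0],e[1])[130:270]
    b=rectify(n,im,.0075,400,.001,np.array([.42,-.015,0]),e[0],e[1])[150:250]
    I+=[a,b]
I=cv2.convertScaleAbs(np.vstack([np.hstack([I[0],I[2]]),np.hstack([I[1],I[3]])]),alpha=1.6)[...,::-1]
cv2.imwrite("pics/nest3.png",I)
E
python3 d.py
```

```text
j6 [[1.35 0.  ]
 [1.79 3.14]]
w 0.009166851615892613 [-0.7  3.8  5.3]
0.04 [0.  1.  6.2]
0.006 [-0.1  1.8  6.1]
0.002 [0.2 0.6 5.3]
-0.001 [ 0.1 -1.2  6.5]
-0.003 [-0.8 -6.7  8.4]
j6 [[0.46 0.  ]]
25.5417
top guard_handle 0.86 [0.5751 0.2187 0.063 ]
top nest_seat 0.81 [ 0.5982 -0.1447  0.0195]
top strip_mid 0.65 [ 0.4295 -0.0158  0.0075]
top strip_mid 0.49 [0.6497 0.4277 0.0075]
top start_lever_tip 0.48 [ 0.5633 -0.2681  0.078 ]
side guard_handle 0.75 [0.58   0.2278 0.063 ]
side nest_seat 0.88 [ 0.5845 -0.1198  0.0195]
side strip_mid 0.49 [ 0.4236 -0.0246  0.0075]
```

View pics/nest3.png

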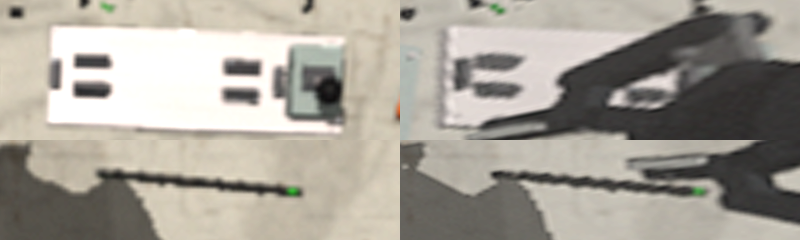

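The guard is shut: force rose to 6.7 N against the stop. The arm hides part of the side view, so I'll use the unobstructed first pictures to fit the nest plate edges, cheeks and strip.

```bash
cat > e.py <<'E'
from h import *
from rect import rectify
e=np.eye(3); s=.0005
for n in("top","side"):
    im=np.load(f"{n}0.npz")["im"]
    c=np.array([.6,-.136,0]); g=cv2.cvtColor(rectify(n,im,.012,480,s,c,e[0],e[1]),cv2.COLOR_RGB2GRAY)
    X=lambda v:c[0]+(239.5-v)*s; Y=lambda u:c[1]+(239.5-u)*s
    T,_=cv2.threshold(g[100:380,:],0,255,cv2.THRESH_OTSU); print(n,"otsu",T)
    L=[];U=[];B=[]
    for u in list(range(30,110))+list(range(170,300)):
        v=np.flatnonzero(g[:,u]>T)
        v=v[(v>110)&(v<380)]
        if len(v)>20: U.append(u);L.append(v.min());B.append(v.max())
    U=np.array(U);fit=[]
    for q in(L,B):
        q=np.array(q,float);k=np.ones(len(q),bool)
        for _ in range(4): p=np.polyfit(U[k],q[k],1); r=abs(np.polyval(p,U)-q); k=r<max(1.5,2*np.median(r))
        fit.append(p)
    sl=np.mean([f[0] for f in fit]); u0=239.5
    print(" edges x at y=-.136:",[round(X(np.polyval(f,u0)),4) for f in fit],"mid",round(X(np.mean([np.polyval(f,u0) for f in fit])),4),"yaw deg",[round(np.degrees(np.arctan(f[0])),2) for f in fit])
    g2=cv2.cvtColor(rectify(n,im,.025,480,s,c,e[0],e[1]),cv2.COLOR_RGB2GRAY)
    k,lab,st,ce=cv2.connectedComponentsWithStats((g2<T*.7).astype(np.uint8))
    for a,q in zip(st,ce):
        if 300<a[4]<6000 and abs(q[1]-240)<110: print("  blob",round(X(q[1]),4),round(Y(q[0]),4),"y-range",round(Y(a[0]),4),round(Y(a[0]+a[2]),4),"x",round(X(a[1]),4),round(X(a[1]+a[3]),4))
    c=np.array([.425,-.016,0]); g=rectify(n,im,.0075,480,s,c,e[0],e[1]); m=((g.max(2)<0.55*np.median(g.max(2)))).astype(np.uint8)
    gm=(g[...,1].astype(int)-g[...,0]>25); m|=gm.astype(np.uint8); m[:190]=0;m[290:]=0
    m=cv2.morphologyEx(m,cv2.MORPH_CLOSE,np.ones((7,15)))
    k,lab,st,ce=cv2.connectedComponentsWithStats(m); j=1+np.argmax(st[1:,4]); v,u=np.nonzero(lab==j)
    p=np.polyfit(u,v,1); print(" strip mid",round(X(np.polyval(p,(u.min()+u.max())/2)),4),round(Y((u.min()+u.max())/2),4),"len",(u.max()-u.min())*s,"yaw",round(np.degrees(np.arctan(p[0])),2))
E
python3 e.py
```

```text
top otsu 123.0
 edges x at y=-.136: [np.float64(0.6416), np.float64(0.5426)] mid 0.5921 yaw deg [np.float64(0.93), np.float64(2.92)]
  blob 0.6057 -0.061 y-range -0.0438 -0.0798 x 0.6122 0.5988
  blob 0.5992 -0.2095 y-range -0.1918 -0.2278 x 0.6072 0.5918
  blob 0.5922 -0.0243 y-range -0.0188 -0.0298 x 0.6062 0.5782
  blob 0.5814 -0.2493 y-range -0.2408 -0.2562 x 0.6058 0.5502
  blob 0.5774 -0.0604 y-range -0.0428 -0.0793 x 0.5848 0.5698
  blob 0.572 -0.2087 y-range -0.1908 -0.2262 x 0.5788 0.5628
 strip mid 0.427 -0.0145 len 0.20450000000000002 yaw 5.36
side otsu 93.0
 edges x at y=-.136: [np.float64(0.6642), np.float64(0.5302)] mid 0.5972 yaw deg [np.float64(-0.76), np.float64(-0.0)]
  blob 0.6042 -0.0511 y-range -0.0313 -0.0738 x 0.6108 0.5972
  blob 0.5935 -0.019 y-range -0.0162 -0.0233 x 0.6062 0.5782
  blob 0.599 -0.2006 y-range -0.1803 -0.2248 x 0.6052 0.5922
  blob 0.5841 -0.2376 y-range -0.2248 -0.2498 x 0.6002 0.5702
  blob 0.577 -0.0499 y-range -0.0288 -0.0733 x 0.5832 0.5702
  blob 0.5712 -0.1976 y-range -0.1798 -0.2198 x 0.5768 0.5648
 strip mid 0.4268 -0.012 len 0.2115 yaw 4.99
```

Poses from both cameras:
- **Strip:** (0.427, -0.0147), yaw -5.2°.
- **Nest seat:** about (0.5905, -0.1338), yaw -2.25°, with roughly 3 mm camera disagreement along y.

I'll grasp the strip, hover just above the cheeks, and measure the strip against the nest within the same picture.

```bash
cat > f.py <<'E'
from h import *
from rect import rectify
S=np.array([.427,-.0147,0]); N=np.array([.5905,-.1335,0]); YN=np.radians(-2.25)
o=ori(S+[0,0,.1],np.radians(-5.2)); robot.grip(.04,30)
robot.goto(S+[0,0,.1],o); robot.servo_line(S+[0,0,.004],speed=.12); print(F())
robot.grip(0,30); print("w",robot.read_width(),F(),robot.read_clock())
robot.servo_line(S+[0,0,.12],speed=.2)
o=ori(N+[0,0,.12],YN); robot.goto(N+[0,0,.12],o); robot.servo_line(N+[0,0,.036],speed=.15); print("w",robot.read_width(),F(),robot.read_clock(),robot.read_tcp_pos())
e=np.eye(3);I=[]
for n in("top","side"):
    im,d=cams.snapshot(n); np.savez(f"{n}4.npz",im=im,d=d)
    a=cv2.convertScaleAbs(rectify(n,im,.032,800,.00035,N,e[0],e[1]),alpha=1.6)[260:540,:,::-1]; I.append(a)
cv2.imwrite("pics/hover.png",np.vstack(I))
E
python3 f.py
```

```text
j6 [[0.11 0.  ]]
[ 0.7 -0.3 -0.1]
w 0.0077290831561472656 [-0.1  0.6  5.1] 28.9917
j6 [[0.3 0. ]]
w 0.007750191828075639 [ 0.1 -0.9 -0.8] 31.2583 [ 0.59091312 -0.13330532  0.03677014]
```

View pics/hover.png

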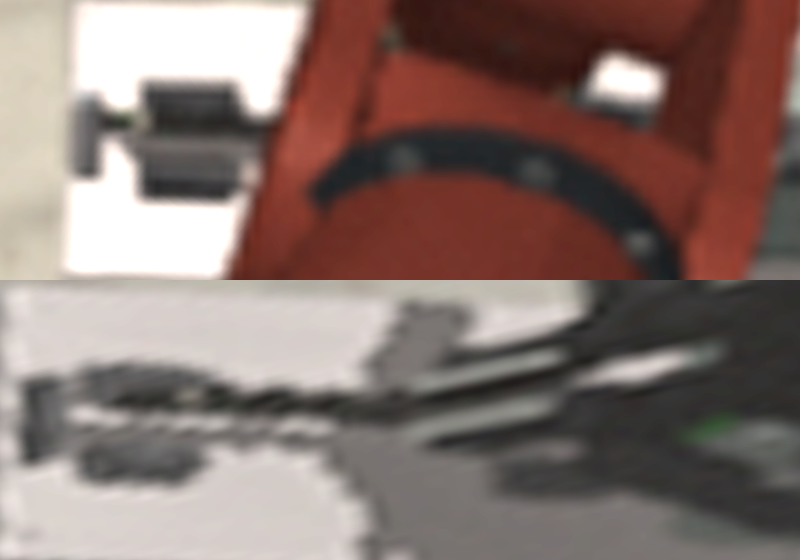

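The hover view shows the strip about to enter the left cheeks: top panel strip row ~123, cheeks at 108 and 175, end stop at (87,140). After parallax correction it sits about 1 mm to +x and 1–2 mm to +y. I'm correcting for that and lowering with force checks.

```bash
cat > g.py <<'E'
from h import *
N=np.array([.5897,-.1345,0])
robot.servo_line(N+[0,0,.036],speed=.05)
ok=True
for z in(.027,.022,.0185,.0165,.0155):
    robot.servo_line(N+[0,0,z],speed=.04); f=F(); print(z,f,np.round(robot.read_tcp_pos(),4),np.round(robot.read_moment(),2))
    if f[2]>15 or abs(f[0])>15: ok=z<.017; break
print(ok,robot.read_clock())
if ok:
    robot.grip(.03); print(F()); robot.servo_line(N+[0,0,.12],speed=.2)
    P=np.array([.45,.3,.3]); robot.goto(P,ori(P,0)); print(robot.read_clock(),F())
e=np.eye(3);I=[]
from rect import rectify
for n in("top","side"):
    im,d=cams.snapshot(n); np.savez(f"{n}5.npz",im=im,d=d)
    I.append(cv2.convertScaleAbs(rectify(n,im,.025,800,.00045,np.array([.59,-.17,0]),e[0],e[1]),alpha=1.6)[260:540,:,::-1])
    for r in spotter.spot_point(n,"start_lever_tip")[:2]: print(n,round(r["score"],2),np.round(onplane(n,r["location"],.078),4))
cv2.imwrite("pics/placed.png",np.vstack(I))
E
python3 g.py
```

```text
0.027 [ 0.6  0.3 -0.2] [ 0.5891 -0.1343  0.0262] [-0.02  0.05 -0.02]
0.022 [ 0.4  0.2 -0.6] [ 0.5893 -0.1344  0.0215] [ 0.04 -0.02  0.01]
0.0185 [ 0.4  0.4 -1.5] [ 0.5894 -0.1344  0.0182] [ 0.   -0.06  0.01]
0.0165 [1.4 0.8 0.6] [ 0.5903 -0.1347  0.0169] [-0.04 -0.04 -0.02]
0.0155 [-2.4  0.2  6.3] [ 0.5903 -0.1347  0.0169] [ 0.08  0.25 -0.01]
True 33.0083
[-0.2 -1.4  0.4]
j6 [[0.46 0.  ]]
35.8167 [-0.1  0.1  0.8]
top 0.43 [ 0.5686 -0.2804  0.078 ]
```

View pics/placed.png

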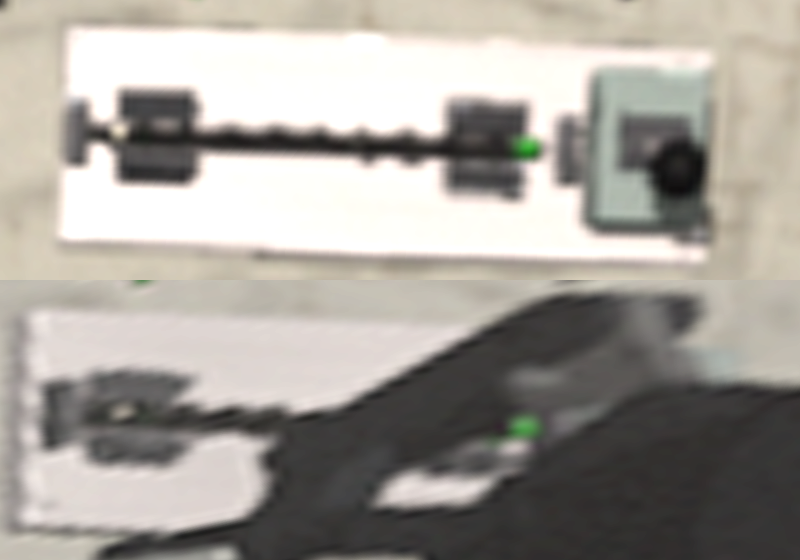

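The strip is between the cheeks and stops in the top panel. Its left end is near the stop at (88,132), its right end at (542,148), and the right stop starts at 557. I'll check flatness by depth, then push the lever with closed fingers, stopping on force.

```bash
cat > i.py <<'E'
from h import *
f=np.load("top5.npz"); P=cloud("top",f["d"]); g=f["im"].max(2)
a=np.radians(2.25); t=np.array([np.sin(a),np.cos(a)]); nrm=np.array([np.cos(a),-np.sin(a)]); c=np.array([.5905,-.1345])
al=(P[...,:2]-c)@t; ac=(P[...,:2]-c)@nrm
for s in np.arange(-.1,.101,.02):
    k=(abs(al-s)<.01)&(abs(ac)<.005)&(g<90); print(round(s,2),k.sum(),np.round(np.percentile(P[k][:,2],[50,90]),4) if k.any() else 0)
# lever
pv=np.array([.5845,-.2785,0]); n3=np.array([*nrm,0]); z=[0,0,.066]
robot.grip(0,25); p=pv-.07*n3
o=ori(p+[0,0,.15],np.radians(90-2.25)); robot.goto(p+[0,0,.15],o); robot.servo_line(p+z,speed=.2); print(F(),robot.read_clock())
for s in [-.03,-.02,-.01]+list(np.arange(-.006,.016,.002)):
    robot.servo_line(pv+s*n3+z,speed=.08); q=F(); print(round(s,3),q)
    if q@n3<-10: break
robot.servo_line(pv+(s-.03)*n3+z,speed=.15); robot.servo_line(pv+(s-.03)*n3+[0,0,.2],speed=.3)
P_=np.array([.35,.4,.3]); robot.goto(P_,ori(P_,0)); print(robot.read_clock(),F())
from rect import rectify
e=np.eye(3); I=[]
for n in("top","side"):
    im,d=cams.snapshot(n); np.savez(f"{n}6.npz",im=im,d=d); w=cloud(n,d)
    k=(abs(w[...,0]-.6)<.05)&(abs(w[...,1]+.279)<.04)&(w[...,2]>.062)&(w[...,2]<.12)
    print(n,"ball",k.sum(),np.round(w[k].mean(0),4) if k.any() else 0)
    I.append(cv2.convertScaleAbs(rectify(n,im,.04,800,.0009,np.array([.59,.02,0]),e[0],e[1]),alpha=1.6)[260:540,:,::-1])
cv2.imwrite("pics/end.png",np.vstack(I))
E
python3 i.py
```

```text
-0.1 5 [0.0216 0.0239]
-0.08 17 [0.0217 0.0262]
-0.06 16 [0.023  0.0266]
-0.04 16 [0.0226 0.0258]
-0.02 14 [0.0218 0.0278]
0.0 15 [0.0218 0.0264]
0.02 17 [0.0219 0.0285]
0.04 17 [0.0238 0.0282]
0.06 17 [0.0219 0.0292]
0.08 18 [0.0193 0.0284]
0.1 11 [0.0205 0.025 ]
j6 [[2.14 0.  ]
 [1.   3.14]]
[-0.5 -0.2  0.2] 39.125
-0.03 [ 0.3  0.2 -1.4]
-0.02 [ 1.3 -0.6 -0.3]
-0.01 [-0.6 -0.6 -0.4]
-0.006 [-0.1  0.2 -0. ]
-0.004 [-0.9  0.4  0.2]
-0.002 [ 0.1 -1.5 -0.7]
0.0 [-2.1 -1.3 -0.6]
0.002 [-2.1  0.4 -1.3]
0.004 [-7.4  0.7  3. ]
0.006 [-12.7   1.    5.1]
j6 [[0.72 0.  ]
 [2.42 3.14]]
45.5667 [ 0.7  0.2 -0.7]
top ball 49 [ 0.608  -0.2809  0.0839]
side ball 51 [ 0.6055 -0.2732  0.0806]
```

View pics/end.png

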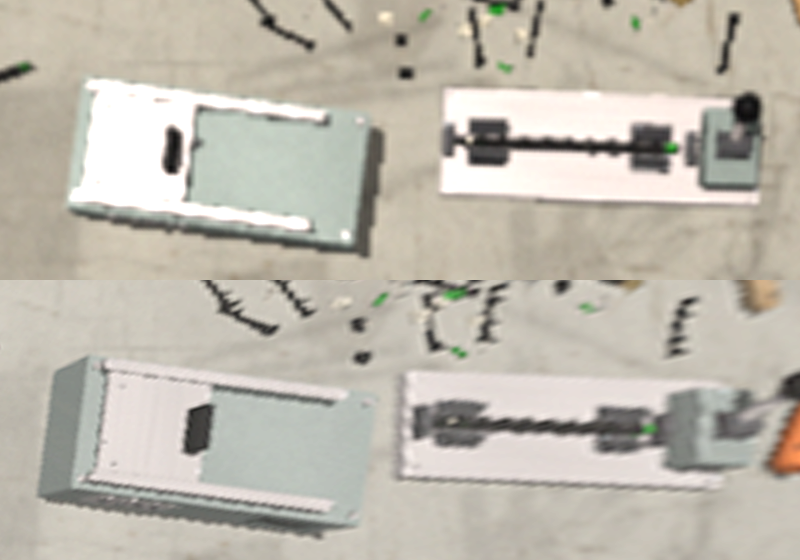

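The lever ball moved to x≈0.607, the expected far-side position, and the force rise marked the stop. The strip top is level at about 0.027 m along its length. One last numeric check of the guard against its starting shut position, then I hand in.

```bash
cat > j.py <<'E'
from rect import *
D=[]
for n in("top","side"):
    c=A0-.03*BY; a=[cv2.cvtColor(rectify(n,np.load(f"{n}{k}.npz")["im"],.06,240,.00025,c),cv2.COLOR_RGB2GRAY).astype(np.float32) for k in(0,6)]
    (dx,dy),r=cv2.phaseCorrelate(a[0],a[1],cv2.createHanningWindow((240,240),cv2.CV_32F)); D.append(dx*.25); print(n,"guard shift mm",dx*.25,dy*.25,r)
if max(map(abs,D))<1: print("handing in",hand_in(),robot.read_clock())
E
python3 j.py
```

```text
top guard shift mm -0.0023795607802270524 0.01786708358499922 0.5247072684682078
side guard shift mm -0.04788937436909535 0.006458353729488664 0.45862175067265826
the job is handed in; nothing more can be done
the job is handed in; nothing more can be done
```

The job is done in the order asked and handed in at about 46 s: guard opened, knob turned, guard shut, strip laid in the nest, lever pushed over. `hand_in()` gives no verdict.

- **Knob:** after turning, the pointer read about 1.31 rad against the index tab at 1.33 (1.32 in the top view, 1.34 in the side view). I could not check it again once the guard was shut.
- **Guard:** it met its stop when shut with about 7 N. The handle pictures before and after differ by less than 0.1 mm in both cameras, though unchanged background may pull that figure towards zero.
- **Strip:** I used the 205 mm one (measured 203–205 mm), not the 147 mm look-alike. Depth shows it lying level between the cheeks, its top about 27 mm above the bench. It sits off-centre along the nest, within about 2 mm of the left end stop and about 6 mm from the right one.
- **Lever:** force rose to about 13 N at the far stop, and the ball ended at x≈0.607 m, where it was expected.

The two cameras disagreed by 2–5 mm in y throughout, so I mostly used values between the two.

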